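Fetch the metal cage from the dust box

TASK

Slide the dust box's clear guard door fully open, take out the metal cage part (steel with a brass head) and stand it upright, gently, with its whole foot on the round blue pad. Then slide the guard door fully shut, leaving the white ceramic part standing in its place in the box and the cone, screwdriver and bottle where they are.

Things in the scene. Friction and masses are not known exactly. Their poses are not given: they have to be found in the camera images.
- dust_box: Fixed box, 220 (x) x 380 (y) mm, origin: centre of its underside, on the table. Front faces -x; y is the door's track. -y half: open-topped bay with clear walls 107 mm high (front sill 36 mm), inside x -104..104, y -184..4 mm, black floor 6 mm above the table. +y half: solid grey housing, 107 mm high, which the door slides over.
- door (a joint): Travel (m) of the clear L-shaped guard door along the box's +y: 0 = fully shut over the bay, 0.185 = fully open over the housing. Top panel 195 mm along the track, upper face 117 mm above the table, plus a front apron. Stays where it is left; about 2 N moves it.
- fin_top (a point): Top centre of the red fin on the middle of the door, 165 mm above the table. The fin is an upright plate 48 mm high above the door, 70 mm along the box's x, 14 mm thick along the box's y. It moves with the door; push either broad side or pinch it from above.
- cage: Metal cage part standing in the bay: round foot 56 mm diameter x 12 mm, four thin rods round a brass core, round brass head 44 mm diameter from 61 to 95 mm height (grip here). About 0.35 kg. Origin: centre of its underside, z along its axis.
- insulator: White ceramic part of the same outline as the cage (foot 56 mm, waist about 46 mm, head 44 mm diameter, 95 mm tall), standing in the bay, about 90 mm from the cage along the box's x; either may be the nearer. It stays in the box. Origin: centre of its underside.
- pad: Fixed round blue pad on the table, 120 mm diameter, 8 mm thick. Origin: centre of its underside.
- cone: Bright steel cone lying base down on the robot's side of the pad, 84 mm diameter, 48 mm high. Leave it. Origin: centre of its underside.
- screwdriver: Screwdriver lying on the far side of the pad, across the robot's view. Leave it. Origin: under it, x along the tool towards its tip.
- bottle: Bottle with red cap and yellow label, 64 mm diameter, 130 mm high, on the far side of the dust box's housing. Leave it. Origin: centre of its underside.
There are look-alikes about, which are no part of the job. Several things look just like the pad: the one meant starts farthest from the robot's base.

How it is judged:
By the outcome, as a careful person would: the job done as asked, in the order asked, and still so for the second after the job is handed in, with the robot touching nothing.
It also fails if it takes over 64 s, if anything falls off the work surface, if the arm or the gripper's body presses on something with over 40 N, if the wrist force passes 120 N, or if a joint passes its speed limit or range.

ROBOT

A 6-joint arm with a two-finger parallel gripper is mounted at the origin on the work surface. World frame = base frame: x ahead of the robot, y to its left, z up, the work surface at z = 0. Lengths are in m, angles in rad, forces in N, time in s.
With the tool pointing down it reaches from about 0.35 to 0.775 m from the base axis. Payload 7.3 kg.
Tool frame: the origin (TCP) lies between the finger pads; the fingertips stand 19 mm ahead of it and the grasp point (between the pads) is the TCP (robot.tcp_to_tips is the distance from the TCP to the fingertips, in m); z points along the fingers, y is the line along which they close (so a half turn about z gives the same grasp; the last joint's range is limited). The gripper opens to 92 mm and grips with 3 to 60 N. Pads are 19 mm wide; open, the fingers measure 130 mm over their backs; the gripper's body (75 mm by 190 mm) begins 47 mm behind the grasp point.
Start: joints at [-1.324, 0.342, 1.524, -0, 1.275, -0.146], TCP at [0.201, -0.485, 0.246] pointing down, gripper open.
Joint ranges: [-2.53, 2.53], [-0.77, 2.02], [0.04, 2.7], [-1, 4.14], [0.28, 2.66], [-3.11, 3.11]. Speed limits (rad/s): [2.57, 2.57, 3.14, 3.14, 3.14, 3.14].

INTERFACE

Orientations are given as a rotation vector (axis times angle).
In Python, from plant import sensors, eyes, workorder, robot gives the robot as it stands.
- The arm moves only by the shell command python3 -m creep 'ROWS' [FORCE]. ROWS is a JSON object of lists of equal length, an entry for each row: "delta_pos": the shift along the tool's x, y, z scaled (see below), a list of three; "rot": the turn, a rotation vector about the tool's x, y, z scaled (see below), a list of three; "fingers": the opening, from 0 (shut) to 1 (fully open). In form: {"delta_pos": [[dx, dy, dz], ...], "rot": [[rx, ry, rz], ...], "fingers": [fingers, ...]}. A call has 1 to 5 rows; each row is the pose to reach, as a shift and turn from the pose commanded when the call began, along the tool's axes at that moment, turning the shorter way round; what a row does not reach only later rows make up. The controller multiplies each number of a shift by 0.2 m and each number of a turn by 360 degrees. A row lasts 1/8 s, in which the tool goes at most 62.5 mm and 10.7 degrees, less where a joint would pass 70% of its speed; a pose out of reach is approached as far as the arm can. A call with a number of a shift or a turn outside -1 to 1 is refused whole. A call with a gripper value outside its range is refused whole. The fingers move at their own pace and stop on an object; FORCE is the grip in N (left out, the last holds). Time passes only in rows, so rows that repeat a pose let the fingers close. It gives the time, the measured TCP pose, the force, the opening and the grip force at its end, in the units of the state.
- sensors.read_state(): the state, without advancing time (a new reading comes with each control period).
- eyes.read_camera(name): name is "scene" or "top" or "wrist"; returns the picture (480x640x3 uint8, blue, green, red); there is no depth.
- eyes.get_calibration(name): a dict with "camera_matrix" (3x3 intrinsics, pixels), "world_from_camera" (4x4, takes a point from camera to world coordinates). Camera axes: x right, y down, z forward; pixel columns grow to the right and rows downward; lengths in m; the calibration is good to about 2 mm. The wrist camera is an equidistant fisheye: a pixel r from the principal point sees the ray r / f radians off the axis. A picture is of the moment at which its call begins: read the wrist's pose just before it. get_calibration takes no time and is no camera call; for the wrist camera it gives the pose at the moment of the call.
- workorder.hand_in(): hands the job in; it is judged then, once.
The state is a dict: "time_s": time; "joint_pos": joint angles; "joint_vel": joint speeds; "joint_torque": joint torques, N m; "ee_pos": TCP position; "eef_rot": TCP orientation; "force": force on the tool from outside, world axes, zero at the start; "torque": the same for the moment, N m; "grip_width": finger opening in m; "gripper_force": force on a finger pad.
Only numpy, scipy, OpenCV 4.12 (cv2) and the standard library are available. Lean on these libraries where they do the work, as an engineer would, in place of code of your own. Each camera call takes 0.05 s, during which the arm holds its last target. There are 200 camera calls.

## Working session

There is one attempt and no reset: what is moved stays moved. The work goes in short steps, Python scripts to look and compute and a shell command to move; the robot and the scene stay as the last step left them, time stands still between calls to the robot, and variables do not carry over. Pictures are saved under pics/ and viewed, at most 10 in all, crops included, and the job is handed in when it is done.

```bash
mkdir -p pics; ls; python3 - <<'E'
from plant import sensors, eyes, workorder, robot
import cv2, numpy as np
s=sensors.read_state(); print(s)
for n in ["scene","top"]:
    im=eyes.read_camera(n); cv2.imwrite(f"pics/{n}0.png",im); c=eyes.get_calibration(n); print(n,np.round(c["camera_matrix"],1).tolist(),np.round(c["world_from_camera"],4).tolist())
E
```

```text
pics
{'time_s': 0.0, 'joint_pos': array([-1.32398241e+00,  3.42716491e-01,  1.52503469e+00, -1.27187037e-05,
        1.27538459e+00, -1.45978385e-01]), 'joint_vel': array([-0.00113034,  0.00120712, -0.00164075, -0.00069488, -0.00071636,
       -0.00071799]), 'joint_torque': array([ 4.61904147e-04, -4.31244600e+01, -2.44222981e+01,  7.17033679e-02,
        5.58319024e-02, -1.39470981e-04]), 'ee_pos': array([ 0.20088709, -0.48463122,  0.24504201]), 'eef_rot': array([-3.07968720e+00, -6.12743031e-01,  1.41171879e-04]), 'force': array([0.48272912, 0.60336257, 0.38854982]), 'torque': array([ 0.04617957, -0.04806545,  0.01307671]), 'gripper_force': 0.0, 'grip_width': 0.09173898339124623}
scene [[482.6, 0.0, 311.1], [0.0, 482.6, 240.5], [0.0, 0.0, 1.0]] [[0.9852, -0.1158, 0.1264, 0.3376], [-0.1714, -0.6642, 0.7277, -0.7011], [-0.0003, -0.7386, -0.6742, 0.8004], [0.0, 0.0, 0.0, 1.0]]
top [[576.2, 0.0, 316.8], [0.0, 576.2, 241.3], [0.0, 0.0, 1.0]] [[0.0264, -0.9905, 0.135, 0.2449], [-0.9996, -0.0256, 0.0078, -0.0036], [-0.0042, -0.1352, -0.9908, 1.6487], [0.0, 0.0, 0.0, 1.0]]
```

View pics/top0.png

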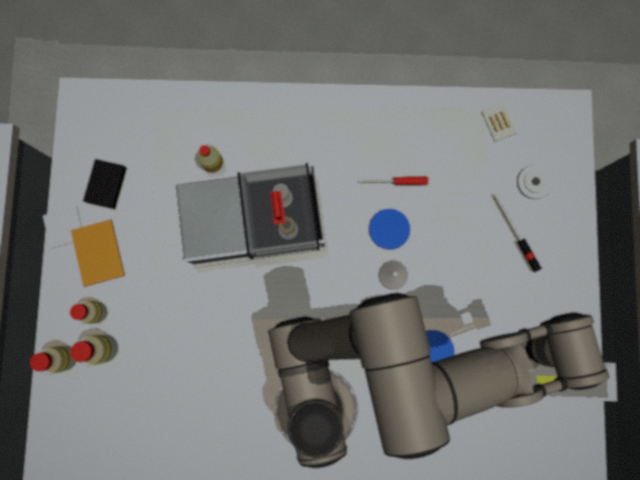

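View pics/scene0.png

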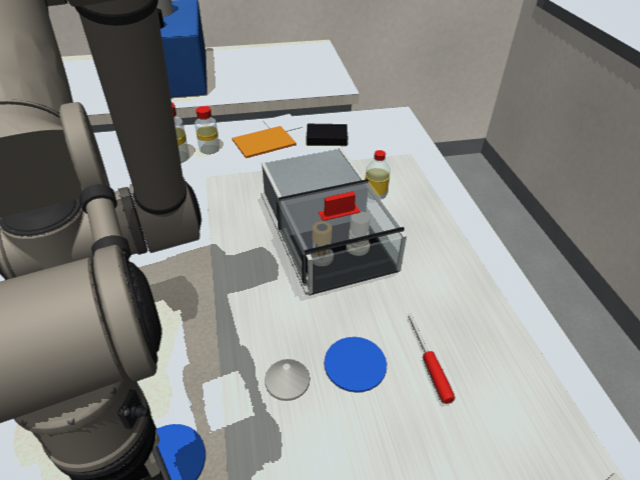

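Top view: the door is shut with its red fin at about (278,207). The brass-headed cage is at (288,228), nearer the robot, and the white insulator is at (283,190). The housing is on the left. Blue pads are at (389,229), and at (438,346) half under the arm. The one at (389,229) is farthest from the base and sits between cone (393,275) and screwdriver (395,181), so it fits. I'll confirm it in a crop and measure.

```bash
cat > h.py <<'E'
import cv2, numpy as np
from plant import sensors, eyes
from scipy.spatial.transform import Rotation as R
def ray(name,uv,z,c=None):
    c=c or eyes.get_calibration(name);K=c["camera_matrix"];T=np.array(c["world_from_camera"])
    d=T[:3,:3]@np.linalg.inv(K)@np.array([uv[0],uv[1],1.]);o=T[:3,3]
    return o+d*(z-o[2])/d[2]
def blobs(im,lo,hi,amin=40):
    h=cv2.cvtColor(im,cv2.COLOR_BGR2HSV);m=cv2.inRange(h,np.array(lo),np.array(hi))
    cs,_=cv2.findContours(m,cv2.RETR_EXTERNAL,cv2.CHAIN_APPROX_NONE)
    return m,[c for c in cs if cv2.contourArea(c)>amin]
def cen(c):
    m=cv2.moments(c);return m['m10']/m['m00'],m['m01']/m['m00']
def togo(p,yaw=None):
    """move numbers (tool axes, scaled) to world TCP p with tool pointing down, tool y axis at world yaw"""
    s=sensors.read_state();r=R.from_rotvec(s['eef_rot']);d=r.inv().apply(np.array(p)-s['ee_pos'])/0.2
    out=[np.round(d,3).tolist()]
    if yaw is not None:
        best=None
        for k in (0,np.pi):
            a=yaw+k;y=np.array([np.cos(a),np.sin(a),0]);z=np.array([0,0,-1.]);x=np.cross(y,z)
            q=(r.inv()*R.from_matrix(np.c_[x,y,z])).as_rotvec()/(2*np.pi)
            if best is None or np.linalg.norm(q)<np.linalg.norm(best):best=q
        out.append(np.round(best,3).tolist())
    return out
E
python3 - <<'E'
from h import *
t=cv2.imread("pics/top0.png");s=cv2.imread("pics/scene0.png")
for n,im in(("top",t),("scene",s)):
    for c in blobs(im,(100,120,60),(125,255,255),150)[1]:
        print(n,"blue",np.round(cen(c)),cv2.contourArea(c),ray(n,cen(c),.008).round(4))
    for lo,hi in(((0,150,90),(6,255,255)),((172,150,90),(180,255,255))):
        for c in blobs(im,lo,hi,30)[1]:
            print(n,"red",np.round(cen(c)),cv2.contourArea(c),ray(n,cen(c),.165).round(4), cv2.minAreaRect(c))
for uv in((177,184),(238,174),(249,257),(183,262)): print("housing",uv,ray("top",uv,.107).round(4))
for uv in((310,165),(325,244)): print("bay",uv,ray("top",uv,.107).round(4))
for uv in((288,228),(283,190)): print("heads",uv,ray("top",uv,.095).round(4))
print("cone",ray("top",(393,275),.03))
a=cv2.resize(t[150:380,160:460],None,fx=2,fy=2,interpolation=2)
cv2.imwrite("pics/crop.png",a)
E
```

```text
top blue [439. 346.] 584.5 [ 0.1811 -0.3418  0.008 ]
top blue [389. 229.] 1204.5 [ 0.5105 -0.198   0.008 ]
top red [ 39. 361.] 239.5 [0.1219 0.7027 0.165 ] ((39.05768585205078, 361.7884521484375), (16.081523895263672, 19.023263931274414), 78.69007110595703)
top red [ 81. 351.] 304.0 [0.1499 0.5999 0.165 ] ((80.5, 351.0), (18.0, 21.0), 90.0)
top red [ 78. 312.] 157.0 [0.2498 0.6141 0.165 ] ((78.0, 311.5), (13.0, 14.0), 90.0)
top red [529. 256.] 30.5 [ 0.4234 -0.5426  0.165 ] ((529.4000244140625, 255.8000030517578), (5.366562843322754, 7.155416965484619), 63.43495178222656)
top red [277. 208.] 297.0 [0.5334 0.1139 0.165 ] ((277.4323425292969, 207.2423553466797), (31.91753578186035, 10.969587326049805), 82.40535736083984)
top red [411. 180.] 176.0 [ 0.616  -0.2356  0.165 ] ((410.0, 180.0), (6.0, 32.0), 90.0)
top red [204. 150.] 59.5 [0.683  0.3134 0.165 ] ((204.30003356933594, 150.40000915527344), (8.944271087646484, 8.497057914733887), 26.56505012512207)
scene blue [181. 451.] 2069.0 [ 0.1866 -0.3164  0.008 ]
scene blue [355. 364.] 2587.0 [ 0.509  -0.2034  0.008 ]
scene blue [183.  49.
[... 179 characters left out ...]
3222656)
scene red [339. 206.] 689.0 [0.5336 0.0818 0.165 ] ((337.2882080078125, 205.54702758789062), (22.01844024658203, 40.457523345947266), 77.47119140625)
scene red [379. 155.] 67.5 [0.6724 0.2597 0.165 ] ((379.5, 154.5), (9.0, 9.0), 0.0)
scene red [203. 112.] 124.0 [0.2522 0.5551 0.165 ] ((202.5, 112.0), (12.0, 13.0), 90.0)
housing (177, 184) [0.6035 0.3957 0.107 ]
housing (238, 174) [0.6358 0.2298 0.107 ]
housing (249, 257) [0.4076 0.1899 0.107 ]
housing (183, 262) [0.3895 0.3669 0.107 ]
bay (310, 165) [0.6662 0.0328 0.107 ]
bay (325, 244) [ 0.4482 -0.0138  0.107 ]
heads (288, 228) [0.4912 0.0882 0.095 ]
heads (283, 190) [0.5968 0.1055 0.095 ]
cone [ 0.3754151  -0.20756723  0.03      ]
```

View pics/crop.png

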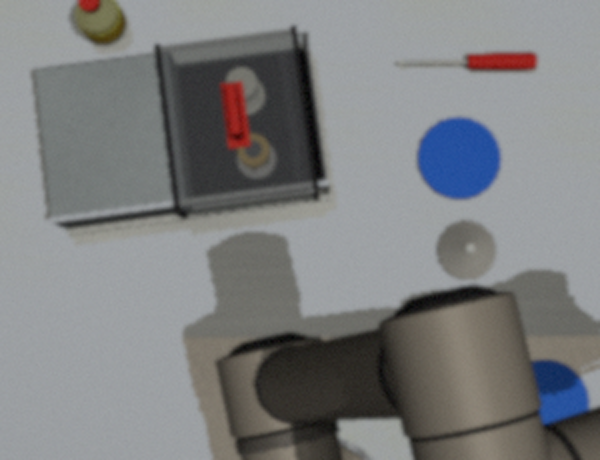

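Crop: the pad is the full disc at crop (459,158), between the cone (466,250) and the screwdriver (465,62). The near blue disc is at crop (555,395). The brass cage head at (254,150) confirms the cage is the nearer part, with the white insulator at (243,88).

```bash
python3 - <<'E'
from h import *
print(togo((.5405,.109,.245),np.radians(99.3)))
E
```

```text
[[2.705, -2.093, 0.004], [-0.0, -0.0, 0.037]]
```

```bash
python3 -m creep '{"delta_pos":[[0.22,-0.17,0],[0.45,-0.35,0],[0.68,-0.52,0],[0.9,-0.7,0],[0.9,-0.7,0]],"rot":[[0,0,0],[0,0,0],[0,0,0],[0,0,0],[0,0,0]],"fingers":[1,1,1,1,1]}' 15
python3 -m creep '{"delta_pos":[[0.22,-0.17,0],[0.45,-0.35,0],[0.68,-0.52,0],[0.9,-0.7,0],[0.9,-0.7,0]],"rot":[[0,0,0.01],[0,0,0.02],[0,0,0.03],[0,0,0.037],[0,0,0.037]],"fingers":[1,1,1,1,1]}'
python3 - <<'E'
from h import *
print(togo((.5405,.109,.245),np.radians(99.3)))
E
```

```text
time_s: 0.72
ee_pos: [0.3148, -0.2836, 0.2457]
eef_rot: [-3.079, -0.621, -0.0]
force: [0.1, -0.5, 0.4]
grip_width: 0.0921
gripper_force: 0.0
time_s: 1.35
ee_pos: [0.4275, -0.0862, 0.2454]
eef_rot: [-3.13, -0.259, 0.0]
force: [-0.2, -0.2, -0.3]
grip_width: 0.0915
gripper_force: 0.0
[[0.718, -0.87, 0.003], [-0.0, 0.0, 0.0]]
```

```bash
python3 -m creep '{"delta_pos":[[0.18,-0.22,0],[0.36,-0.44,0],[0.54,-0.65,0],[0.72,-0.87,0],[0.72,-0.87,0]],"rot":[[0,0,0],[0,0,0],[0,0,0],[0,0,0],[0,0,0]],"fingers":[1,1,1,1,1]}'
python3 - <<'E'
from h import *
c=eyes.get_calibration("wrist");im=eyes.read_camera("wrist");cv2.imwrite("pics/w1.png",im)
print({k:np.round(v,3).tolist() if not isinstance(v,str) else v for k,v in c.items()})
s=sensors.read_state();print(s['ee_pos'],s['joint_pos'].round(2))
E
```

```text
time_s: 1.98
ee_pos: [0.5421, 0.1073, 0.2447]
eef_rot: [3.131, 0.256, -0.001]
force: [-0.2, -0.0, -0.7]
grip_width: 0.0918
gripper_force: 0.0
{'camera_matrix': [[371.648, 0.0, 317.469], [0.0, 371.648, 238.8], [0.0, 0.0, 1.0]], 'world_from_camera': [[0.162, -0.955, -0.247, 0.608], [-0.987, -0.157, -0.039, 0.118], [-0.001, 0.25, -0.968, 0.384], [0.0, 0.0, 0.0, 1.0]]}
[0.54124091 0.10578938 0.2447266 ] [ 0.05  0.39  1.45 -0.    1.3   1.46]
```

View pics/w1.png

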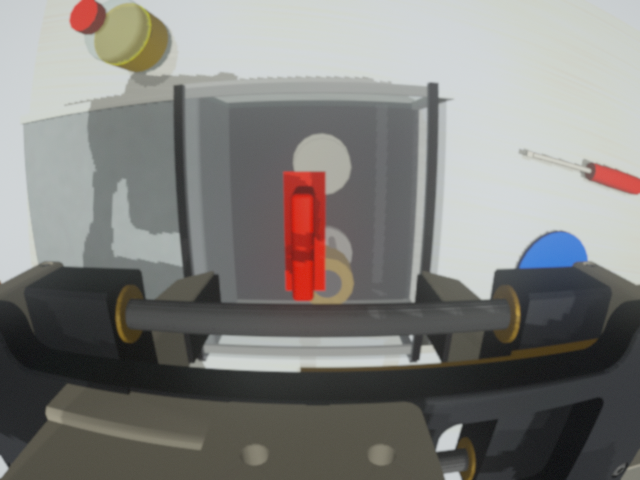

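Wrist view: the fin's bright top spans columns 292–314 and rows 190–300, slightly left of centre (so towards box +y). The box edges run parallel to the image, so the yaw is right. The brass ring head shows at (333,275) and the white head at (322,163).

```bash
cat >> h.py <<'E'
def wray(uv,z,c):
    K=c["camera_matrix"];T=np.array(c["world_from_camera"])
    x=(np.array(uv)-K[:2,2])/K[0,0];r=np.hypot(*x)+1e-9
    d=T[:3,:3]@np.r_[x/r*np.sin(r),np.cos(r)];o=T[:3,3]
    return o+d*(z-o[2])/d[2]
E
python3 - <<'E'
from h import *
c=eyes.get_calibration("wrist")
for n,uv,z in(("fin",(303,190),.165),("fin",(303,300),.165),("bar",(182,90),.117),("bar",(192,290),.117),("bar",(433,90),.117),("bar",(428,280),.117),("cage",(333,275),.101),("ins",(322,163),.101)): print(n,wray(uv,z,c).round(4))
f=(wray((303,190),.165,c)+wray((303,300),.165,c))/2; f[2]=.148;print(togo(f,np.radians(99.3)))
E
```

```text
fin [0.5791 0.121  0.165 ]
fin [0.5094 0.1104 0.165 ]
bar [0.6348 0.2229 0.117 ]
bar [0.4802 0.199  0.117 ]
bar [0.663  0.0405 0.117 ]
bar [0.5194 0.014  0.117 ]
cage [0.5067 0.0879 0.101 ]
ins [0.5937 0.1113 0.101 ]
[[0.023, -0.047, 0.484], [0.0, 0.0, -0.0]]
```

```bash
python3 -m creep '{"delta_pos":[[0.02,-0.05,0.1],[0.02,-0.05,0.25],[0.02,-0.05,0.4],[0.02,-0.05,0.48],[0.02,-0.05,0.48]],"rot":[[0,0,0],[0,0,0],[0,0,0],[0,0,0],[0,0,0]],"fingers":[1,1,1,0.8,0.6]}'
python3 -m creep '{"delta_pos":[[0,0,0],[0,0,0],[0,0,0],[0,0,0],[0,0,0]],"rot":[[0,0,0],[0,0,0],[0,0,0],[0,0,0],[0,0,0]],"fingers":[0.3,0,0,0,0]}' 15
```

```text
time_s: 2.65
ee_pos: [0.5427, 0.1153, 0.149]
eef_rot: [3.131, 0.249, -0.003]
force: [0.4, -0.0, 0.2]
grip_width: 0.0762
gripper_force: 0.0
time_s: 3.28
ee_pos: [0.5431, 0.1168, 0.1498]
eef_rot: [3.131, 0.252, 0.0]
force: [0.6, 0.3, 1.1]
grip_width: 0.0265
gripper_force: 0.0
```

```bash
python3 -m creep '{"delta_pos":[[0,0,0],[0,0,0],[0,0,0]],"rot":[[0,0,0],[0,0,0],[0,0,0]],"fingers":[0,0,0]}' 15
python3 -m creep '{"delta_pos":[[0,-0.1,0],[0,-0.25,0],[0,-0.4,0],[0,-0.55,0],[0,-0.7,0]],"rot":[[0,0,0],[0,0,0],[0,0,0],[0,0,0],[0,0,0]],"fingers":[0,0,0,0,0]}'
```

```text
time_s: 3.65
ee_pos: [0.5431, 0.1168, 0.1497]
eef_rot: [-3.131, -0.252, -0.0]
force: [0.6, 0.6, 1.2]
grip_width: 0.0142
gripper_force: 15.0
time_s: 4.28
ee_pos: [0.5203, 0.2557, 0.1497]
eef_rot: [3.13, 0.252, -0.001]
force: [1.2, -3.9, -0.4]
grip_width: 0.0139
gripper_force: 15.0
```

```bash
python3 -m creep '{"delta_pos":[[0,-0.07,0],[0,-0.14,0],[0,-0.19,0],[0,-0.215,0],[0,-0.225,0]],"rot":[[0,0,0],[0,0,0],[0,0,0],[0,0,0],[0,0,0]],"fingers":[0,0,0,0,0]}'
python3 -m creep '{"delta_pos":[[0,-0.01,0],[0,-0.01,0]],"rot":[[0,0,0],[0,0,0]],"fingers":[0,0]}'
```

```text
time_s: 4.9
ee_pos: [0.5143, 0.2925, 0.1495]
eef_rot: [3.12, 0.249, -0.004]
force: [1.1, -29.9, 6.3]
grip_width: 0.0342
gripper_force: 15.0
time_s: 5.15
ee_pos: [0.5141, 0.2941, 0.1494]
eef_rot: [3.12, 0.248, -0.004]
force: [1.3, -30.9, 6.3]
grip_width: 0.0375
gripper_force: 15.0
```

```bash
python3 -m creep '{"delta_pos":[[0,0.06,0],[0,0.06,0],[0,0.06,0]],"rot":[[0,0,0],[0,0,0],[0,0,0]],"fingers":[0,0,0]}'
python3 - <<'E'
from h import *
c=eyes.get_calibration("wrist");im=eyes.read_camera("wrist");cv2.imwrite("pics/w2.png",im)
for k in blobs(im,(0,150,90),(6,255,255),200)[1]: print(cv2.boundingRect(k),wray(cen(k),.165,c).round(4))
E
```

```text
time_s: 5.52
ee_pos: [0.5165, 0.2829, 0.1495]
eef_rot: [3.12, 0.249, -0.001]
force: [4.0, -30.3, 4.5]
grip_width: 0.0149
gripper_force: 15.0
(297, 337, 42, 30) [0.506  0.2819 0.165 ]
(286, 193, 64, 111) [0.5492 0.2885 0.165 ]
```

View pics/w2.png

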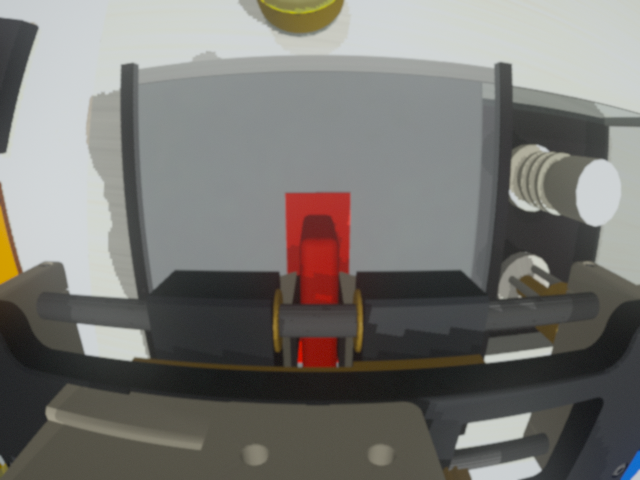

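Wrist view: the door covers the housing, with its bars at columns 130 and 503. The fin is between the fingers at column 318 and both parts still stand in the bay. I'll work out the door's travel from the bars.

```bash
python3 - <<'E'
from h import *
c=eyes.get_calibration("wrist")
y=np.array([-.162,.987,0]);b=np.array([.527,.1954,0])
for n,uv in(("bars now",(130,68)),("bars now",(143,270)),("bars now",(503,68)),("bars now",(497,200))): p=wray(uv,.117,c);print(n,p.round(4),((p-b)@y).round(4))
for p in([.6348,.2229,0],[.663,.0405,0],[.4802,.199,0],[.5194,.014,0],[.5443,.1157,0]): print("start",((p-b)@y).round(4))
p=wray((603,110),.107,c);print("far bay corner",p,(p-b)@y)
s=sensors.read_state();print(s['force'],s['ee_pos'],((s['ee_pos']-b)@y))
t=eyes.read_camera("top");cv2.imwrite("pics/t2.png",cv2.resize(t[140:290,150:350],None,fx=4,fy=4,interpolation=2))
E
```

```text
bars now [0.6103 0.3919 0.117 ] 0.1805
bars now [0.5073 0.3746 0.117 ] 0.18
bars now [0.6399 0.2087 0.117 ] -0.0052
bars now [0.5727 0.1994 0.117 ] -0.0035
start 0.0097
start -0.1749
start 0.0111
start -0.1778
start -0.0815
far bay corner [0.64246845 0.12743842 0.107     ] -0.08578397115379237
[  3.55578397 -28.93794096   4.05159976] [0.51652214 0.28285588 0.14949714] 0.08801636630569117
```

View pics/t2.png

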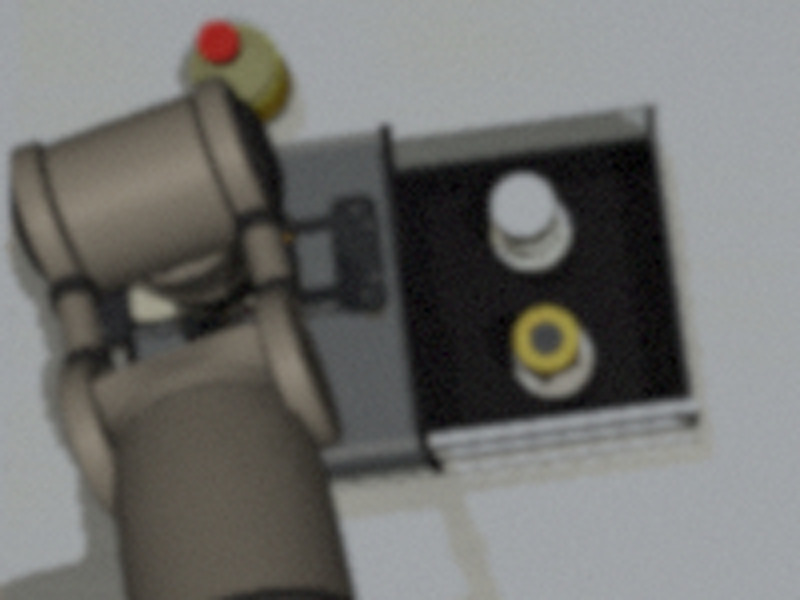

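Top view: the door bar is at crop x≈395, past the bay edge, so the bay is clear. The brass head is at (546,337) and the white head at (524,205). The door moved about 0.171 m to a hard stop at 30 N, so it had started slightly ajar and is now fully open. I'll ease off, release and lift.

```bash
python3 -m creep '{"delta_pos":[[0,0.02,0],[0,0.04,0],[0,0.04,0],[0,0.04,0],[0,0.04,0]],"rot":[[0,0,0],[0,0,0],[0,0,0],[0,0,0],[0,0,0]],"fingers":[0,0.2,0.4,0.6,0.6]}'
python3 -m creep '{"delta_pos":[[0,0,-0.1],[0,0,-0.3],[0,0,-0.5],[0,0,-0.6],[0,0,-0.6]],"rot":[[0,0,0],[0,0,0],[0,0,0],[0,0,0],[0,0,0]],"fingers":[1,1,1,1,1]}'
python3 - <<'E'
from h import *
t=eyes.read_camera("top")
# brass head ring, red fin
_,bs=blobs(t,(18,90,60),(35,255,255),60)
for k in bs:
    u=cen(k); 
    if 260<u[0]<320 and 200<u[1]<250:
        h=cv2.convexHull(k);print("brass",cen(h),cv2.boundingRect(k),ray("top",cen(h),.101))
c=eyes.get_calibration("wrist");im=eyes.read_camera("wrist");cv2.imwrite("pics/w3.png",im)
for k in blobs(im,(15,80,60),(35,255,255),200)[1]: print("w",cv2.boundingRect(k),wray(cen(cv2.convexHull(k)),.101,c).round(4))
sc=eyes.read_camera("scene")
for k in blobs(sc,(12,60,60),(35,255,255),60)[1]: print("s",cv2.boundingRect(k),cen(k),ray("scene",cen(k),.084).round(4))
E
```

```text
time_s: 6.25
ee_pos: [0.5163, 0.2821, 0.1497]
eef_rot: [-3.131, -0.252, -0.0]
force: [-0.3, -0.5, 0.2]
grip_width: 0.0434
gripper_force: 0.0
time_s: 6.88
ee_pos: [0.517, 0.2821, 0.2713]
eef_rot: [-3.13, -0.252, -0.006]
force: [0.7, 0.2, -1.4]
grip_width: 0.0907
gripper_force: 0.0
brass (286.04370370370367, 224.1911111111111) (278, 216, 17, 18) [0.5006285  0.09353159 0.101     ]
w (457, 438, 18, 42) [0.2477 0.0479 0.101 ]
w (300, 339, 296, 33) [0.4028 0.1144 0.101 ]
w (116, 286, 27, 57) [0.3938 0.4566 0.101 ]
w (492, 285, 29, 58) [0.4572 0.0809 0.101 ]
w (470, 242, 58, 45) [0.5088 0.1101 0.101 ]
w (8, 171, 80, 100) [0.4749 0.5592 0.101 ]
w (273, 18, 66, 48) [0.6674 0.3145 0.101 ]
s (312, 221, 21, 35) (321.5021799445105, 233.80935394371778) [0.4987 0.0899 0.084 ]
s (365, 168, 25, 28) (377.86573485811095, 181.31893265565438) [0.6775 0.2628 0.084 ]
s (232, 126, 64, 32) (262.9824162498105, 140.92769440654843) [0.4091 0.5094 0.084 ]
s (196, 126, 22, 15) (206.5870646766169, 133.26012793176972) [0.2517 0.5803 0.084 ]
s (151, 116, 35, 32) (169.03560830860533, 135.25321463897131) [0.1445 0.5875 0.084 ]
```

```bash
python3 - <<'E'
from h import *
print(togo((.5005,.0925,.25),np.radians(99.3)))
E
```

```text
[[-0.227, 0.921, 0.092], [0.0, 0.0, -0.0]]
```

```bash
python3 -m creep '{"delta_pos":[[-0.06,0.23,0.02],[-0.12,0.46,0.05],[-0.17,0.69,0.07],[-0.23,0.92,0.09],[-0.23,0.92,0.09]],"rot":[[0,0,0],[0,0,0],[0,0,0],[0,0,0],[0,0,0]],"fingers":[1,1,1,1,1]}'
python3 -m creep '{"delta_pos":[[0,0,0],[0,0,0]],"rot":[[0,0,0],[0,0,0]],"fingers":[1,1]}'
python3 - <<'E'
from h import *
c=eyes.get_calibration("wrist");im=eyes.read_camera("wrist");cv2.imwrite("pics/w4.png",im)
for k in blobs(im,(15,80,60),(35,255,255),200)[1]: print("w",cv2.boundingRect(k),wray(cen(cv2.convexHull(k)),.101,c).round(4))
print(togo((.5005,.0925,.084),np.radians(99.3)))
E
```

```text
time_s: 7.65
ee_pos: [0.4996, 0.09, 0.2502]
eef_rot: [3.132, 0.245, -0.005]
force: [0.3, 0.9, -0.0]
grip_width: 0.0919
gripper_force: 0.0
time_s: 7.9
ee_pos: [0.5004, 0.0937, 0.2514]
eef_rot: [-3.131, -0.254, 0.001]
force: [-0.5, 0.0, 0.9]
grip_width: 0.092
gripper_force: 0.0
w (458, 438, 18, 42) [ 0.2522 -0.1275  0.101 ]
w (302, 339, 295, 32) [ 0.398  -0.0672  0.101 ]
w (494, 289, 28, 54) [ 0.4429 -0.1016  0.101 ]
w (114, 285, 29, 58) [0.391  0.2588 0.101 ]
w (290, 198, 57, 60) [0.5012 0.0941 0.101 ]
w (102, 0, 64, 36) [0.6599 0.2756 0.101 ]
[[-0.0, 0.006, 0.837], [-0.0, 0.0, -0.0]]
```

View pics/w4.png

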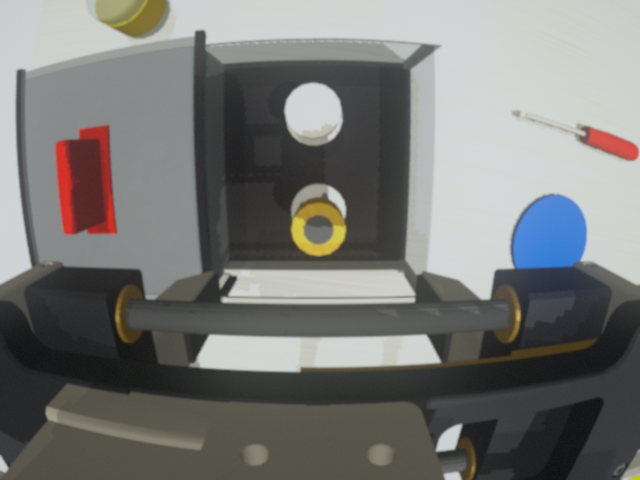

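Wrist view: the brass head at (318,228) gives (0.501, 0.094), which agrees with the top view. The white head is at (314,112), clear of the fingers. Descending to grip.

```bash
python3 -m creep '{"delta_pos":[[0,0,0.2],[0,0,0.45],[0,0,0.65],[0,0,0.8],[0,0,0.84]],"rot":[[0,0,0],[0,0,0],[0,0,0],[0,0,0],[0,0,0]],"fingers":[1,1,1,1,1]}' 30
python3 -m creep '{"delta_pos":[[0,0,0],[0,0,0],[0,0,0],[0,0,0],[0,0,0]],"rot":[[0,0,0],[0,0,0],[0,0,0],[0,0,0],[0,0,0]],"fingers":[0.7,0.4,0.3,0.3,0.3]}'
python3 -m creep '{"delta_pos":[[0,0,0],[0,0,0],[0,0,0],[0,0,0]],"rot":[[0,0,0],[0,0,0],[0,0,0],[0,0,0]],"fingers":[0,0,0,0]}'
```

```text
time_s: 8.57
ee_pos: [0.4994, 0.0933, 0.082]
eef_rot: [-3.131, -0.254, 0.006]
force: [-0.1, 0.3, -0.0]
grip_width: 0.0913
gripper_force: 0.0
time_s: 9.2
ee_pos: [0.5006, 0.0925, 0.084]
eef_rot: [3.131, 0.251, 0.001]
force: [-0.3, -0.7, -0.1]
grip_width: 0.046
gripper_force: 0.0
time_s: 9.7
ee_pos: [0.5006, 0.0926, 0.0839]
eef_rot: [3.131, 0.252, 0.001]
force: [-0.2, 1.1, 3.1]
grip_width: 0.0435
gripper_force: 30.0
```

Gripped at 43.5 mm. Lifting straight up.

```bash
python3 -m creep '{"delta_pos":[[0,0,-0.1],[0,0,-0.3],[0,0,-0.5],[0,0,-0.68],[0,0,-0.75]],"rot":[[0,0,0],[0,0,0],[0,0,0],[0,0,0],[0,0,0]],"fingers":[0,0,0,0,0]}'
python3 - <<'E'
from h import *
print(togo((.510,-.200,.235),np.radians(99.3)))
c=eyes.get_calibration("wrist");im=eyes.read_camera("wrist")
for k in blobs(im,(100,120,60),(125,255,255),150)[1]: print("wblue",cv2.boundingRect(k))
t=eyes.read_camera("top")
for k in blobs(t,(100,120,60),(125,255,255),150)[1]: print("blue",cen(k),cv2.contourArea(k),ray("top",cen(k),.008))
E
```

```text
time_s: 10.32
ee_pos: [0.5008, 0.0926, 0.2349]
eef_rot: [3.131, 0.251, 0.003]
force: [0.5, -0.6, -2.6]
grip_width: 0.0438
gripper_force: 30.0
[[-0.188, 1.451, -0.0], [0.0, -0.0, -0.0]]
wblue (502, 456, 39, 22)
wblue (518, 198, 75, 94)
blue (432.71729150726856, 350.95868400918135) 1307.0 [ 0.16718328 -0.32323471  0.008     ]
blue (389.11350753490944, 228.7041338310521) 1205.5 [ 0.51046886 -0.1980065   0.008     ]
```

```bash
python3 -m creep '{"delta_pos":[[-0.02,0.15,0],[-0.05,0.35,0],[-0.07,0.55,0],[-0.1,0.75,0],[-0.11,0.85,0]],"rot":[[0,0,0],[0,0,0],[0,0,0],[0,0,0],[0,0,0]],"fingers":[0,0,0,0,0]}'
python3 -m creep '{"delta_pos":[[-0.02,0.2,0],[-0.05,0.4,0],[-0.07,0.55,0],[-0.08,0.6,0],[-0.08,0.6,0]],"rot":[[0,0,0],[0,0,0],[0,0,0],[0,0,0],[0,0,0]],"fingers":[0,0,0,0,0]}'
python3 -m creep '{"delta_pos":[[0,0,0.1],[0,0,0.25],[0,0,0.4],[0,0,0.5],[0,0,0.55]],"rot":[[0,0,0],[0,0,0],[0,0,0],[0,0,0],[0,0,0]],"fingers":[0,0,0,0,0]}'
python3 - <<'E'
from h import *
print(togo((.510,-.200,.086),np.radians(99.3)))
c=eyes.get_calibration("wrist");im=eyes.read_camera("wrist");cv2.imwrite("pics/w5.png",im)
E
```

```text
time_s: 11.05
ee_pos: [0.5048, -0.0805, 0.2312]
eef_rot: [-3.131, -0.249, 0.006]
force: [-0.3, 0.5, -3.1]
grip_width: 0.0438
gripper_force: 30.0
time_s: 11.68
ee_pos: [0.5086, -0.1996, 0.2322]
eef_rot: [-3.13, -0.25, 0.003]
force: [-0.2, 0.5, -2.5]
grip_width: 0.0433
gripper_force: 30.0
time_s: 12.3
ee_pos: [0.5087, -0.1981, 0.1224]
eef_rot: [-3.13, -0.254, 0.003]
force: [-0.5, -0.7, -2.1]
grip_width: 0.0436
gripper_force: 30.0
[[0.005, 0.011, 0.182], [-0.0, 0.0, -0.0]]
```

View pics/w5.png

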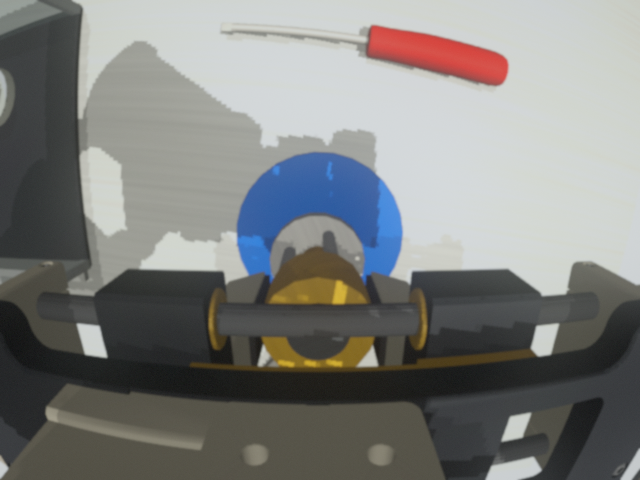

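Wrist view: the cage is centred laterally over the blue disc (columns 238–402, far edge at row 152) and the screwdriver is well clear at (420,50). Lowering slowly.

```bash
python3 -m creep '{"delta_pos":[[0,0.01,0.06],[0,0.01,0.12],[0,0.01,0.15],[0,0.01,0.16],[0,0.01,0.165]],"rot":[[0,0,0],[0,0,0],[0,0,0],[0,0,0],[0,0,0]],"fingers":[0,0,0,0,0]}'
python3 -m creep '{"delta_pos":[[0,0,0.005],[0,0,0.005],[0,0,0.01],[0,0,0.01],[0,0,0.01]],"rot":[[0,0,0],[0,0,0],[0,0,0],[0,0,0],[0,0,0]],"fingers":[0,0,0,0,0]}'
```

```text
time_s: 12.98
ee_pos: [0.5097, -0.2019, 0.0908]
eef_rot: [3.131, 0.251, 0.001]
force: [0.3, -0.6, -3.3]
grip_width: 0.0433
gripper_force: 30.0
time_s: 13.6
ee_pos: [0.5095, -0.2018, 0.0888]
eef_rot: [3.131, 0.252, 0.0]
force: [-1.1, 0.5, -2.4]
grip_width: 0.0435
gripper_force: 30.0
```

```bash
python3 -m creep '{"delta_pos":[[0,0,0.005],[0,0,0.005],[0,0,0.01],[0,0,0.01]],"rot":[[0,0,0],[0,0,0],[0,0,0],[0,0,0]],"fingers":[0,0,0,0]}'
python3 -m creep '{"delta_pos":[[0,0,0.003],[0,0,0.003],[0,0,0.003]],"rot":[[0,0,0],[0,0,0],[0,0,0]],"fingers":[0,0,0]}'
```

```text
time_s: 14.1
ee_pos: [0.5095, -0.2017, 0.0866]
eef_rot: [-3.132, -0.252, 0.0]
force: [-0.4, 0.1, -3.3]
grip_width: 0.0438
gripper_force: 30.0
time_s: 14.48
ee_pos: [0.5095, -0.2017, 0.0861]
eef_rot: [3.131, 0.252, 0.0]
force: [-0.6, 0.2, -2.4]
grip_width: 0.0436
gripper_force: 30.0
```

```bash
python3 -m creep '{"delta_pos":[[0,0,0.003],[0,0,0.003],[0,0,0.003]],"rot":[[0,0,0],[0,0,0],[0,0,0]],"fingers":[0,0,0]}'
python3 -m creep '{"delta_pos":[[0,0,0.003],[0,0,0.003],[0,0,0.003]],"rot":[[0,0,0],[0,0,0],[0,0,0]],"fingers":[0,0,0]}'
```

```text
time_s: 14.85
ee_pos: [0.5097, -0.2018, 0.0859]
eef_rot: [3.131, 0.252, 0.001]
force: [-1.1, 0.8, 4.3]
grip_width: 0.0437
gripper_force: 30.0
time_s: 15.22
ee_pos: [0.5097, -0.2017, 0.0858]
eef_rot: [3.131, 0.252, 0.001]
force: [-1.7, 1.9, 8.7]
grip_width: 0.0436
gripper_force: 30.0
```

Contact made (z stopped and the force went positive). Relax slightly and release slowly.

```bash
python3 -m creep '{"delta_pos":[[0,0,-0.003],[0,0,-0.003],[0,0,-0.003],[0,0,-0.003]],"rot":[[0,0,0],[0,0,0],[0,0,0],[0,0,0]],"fingers":[0,0,0.5,0.55]}' 5
python3 -m creep '{"delta_pos":[[0,0,0],[0,0,0],[0,0,0],[0,0,0]],"rot":[[0,0,0],[0,0,0],[0,0,0],[0,0,0]],"fingers":[0.7,0.9,1,1]}'
python3 -m creep '{"delta_pos":[[0,0,-0.1],[0,0,-0.3],[0,0,-0.55],[0,0,-0.75],[0,0,-0.75]],"rot":[[0,0,0],[0,0,0],[0,0,0],[0,0,0],[0,0,0]],"fingers":[1,1,1,1,1]}' 15
python3 - <<'E'
from h import *
c=eyes.get_calibration("wrist");im=eyes.read_camera("wrist");cv2.imwrite("pics/w6.png",im)
for k in blobs(im,(15,80,60),(35,255,255),200)[1]: print("w",cv2.boundingRect(k),wray(cen(cv2.convexHull(k)),.103,c).round(4))
for k in blobs(im,(100,120,40),(125,255,255),150)[1]:
    h=cv2.convexHull(k);print("pad",cv2.boundingRect(k),wray(cen(h),.008,c).round(4))
# closed-door fin pose vs open pose; fin now ~ (.5163,.2825)
print(togo((.5163,.2825,.235),np.radians(99.3)))
E
```

```text
time_s: 15.72
ee_pos: [0.5095, -0.2019, 0.0853]
eef_rot: [3.131, 0.251, -0.0]
force: [-0.5, -0.0, -0.2]
grip_width: 0.0496
gripper_force: 0.0
time_s: 16.23
ee_pos: [0.5095, -0.2017, 0.0855]
eef_rot: [3.131, 0.252, 0.0]
force: [-0.7, 0.5, 0.3]
grip_width: 0.0858
gripper_force: 0.0
time_s: 16.85
ee_pos: [0.5109, -0.2025, 0.239]
eef_rot: [3.127, 0.251, 0.009]
force: [-0.4, 0.6, -0.1]
grip_width: 0.0919
gripper_force: 0.0
w (458, 439, 18, 41) [ 0.2787 -0.4121  0.103 ]
w (302, 340, 293, 32) [ 0.4165 -0.3493  0.103 ]
w (494, 288, 27, 55) [ 0.4608 -0.3877  0.103 ]
w (115, 285, 26, 58) [ 0.4115 -0.0456  0.103 ]
w (288, 208, 55, 55) [ 0.5101 -0.2006  0.103 ]
pad (255, 155, 115, 112) [ 0.5123 -0.1975  0.008 ]
[[0.418, -2.386, 0.005], [0.0, -0.0, -0.0]]
```

View pics/w6.png

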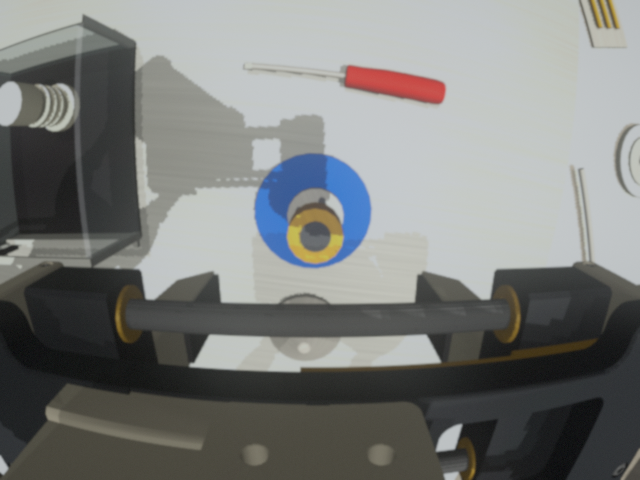

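Wrist view: the cage stands upright with its head at (315,236), and its foot is well inside the blue pad (about 3 mm off centre). Cone, screwdriver and insulator are undisturbed. Back to the fin.

```bash
python3 -m creep '{"delta_pos":[[0.04,-0.22,0],[0.08,-0.44,0],[0.11,-0.66,0],[0.15,-0.88,0],[0.16,-0.9,0]],"rot":[[0,0,0],[0,0,0],[0,0,0],[0,0,0],[0,0,0]],"fingers":[1,1,1,1,1]}'
python3 -m creep '{"delta_pos":[[0.04,-0.22,0],[0.08,-0.44,0],[0.11,-0.66,0],[0.15,-0.88,0],[0.16,-0.9,0]],"rot":[[0,0,0],[0,0,0],[0,0,0],[0,0,0],[0,0,0]],"fingers":[1,1,1,1,1]}'
python3 -m creep '{"delta_pos":[[0.03,-0.2,0],[0.07,-0.4,0],[0.1,-0.55,0],[0.1,-0.59,0],[0.1,-0.59,0]],"rot":[[0,0,0],[0,0,0],[0,0,0],[0,0,0],[0,0,0]],"fingers":[1,1,1,1,1]}'
python3 - <<'E'
from h import *
print(togo((.5163,.2825,.15),np.radians(99.3)))
c=eyes.get_calibration("wrist");im=eyes.read_camera("wrist")
for k in blobs(im,(0,150,200),(6,255,255),200)[1]: print("w",cv2.boundingRect(k),wray(cen(cv2.convexHull(k)),.165,c).round(4))
E
```

```text
time_s: 17.52
ee_pos: [0.5114, -0.0164, 0.234]
eef_rot: [-3.13, -0.257, 0.005]
force: [0.7, -0.6, 0.7]
grip_width: 0.0918
gripper_force: 0.0
time_s: 18.15
ee_pos: [0.5149, 0.1653, 0.2341]
eef_rot: [3.131, 0.256, -0.003]
force: [0.9, -0.7, -0.2]
grip_width: 0.092
gripper_force: 0.0
time_s: 18.77
ee_pos: [0.5162, 0.2824, 0.2347]
eef_rot: [3.13, 0.251, -0.002]
force: [-0.4, -0.1, -0.2]
grip_width: 0.0916
gripper_force: 0.0
[[0.001, -0.001, 0.424], [0.0, 0.0, -0.0]]
w (310, 269, 17, 34) [0.4996 0.2798 0.165 ]
w (330, 246, 8, 52) [0.5099 0.272  0.165 ]
w (308, 203, 20, 38) [0.5388 0.2864 0.165 ]
```

```bash
python3 -m creep '{"delta_pos":[[0,0,0.1],[0,0,0.25],[0,0,0.36],[0,0,0.42],[0,0,0.42]],"rot":[[0,0,0],[0,0,0],[0,0,0],[0,0,0],[0,0,0]],"fingers":[1,1,1,0.8,0.6]}'
python3 -m creep '{"delta_pos":[[0,0,0],[0,0,0],[0,0,0],[0,0,0],[0,0,0]],"rot":[[0,0,0],[0,0,0],[0,0,0],[0,0,0],[0,0,0]],"fingers":[0.3,0,0,0,0]}' 15
python3 -m creep '{"delta_pos":[[0,0,0],[0,0,0],[0,0,0]],"rot":[[0,0,0],[0,0,0],[0,0,0]],"fingers":[0,0,0]}'
python3 -m creep '{"delta_pos":[[0,0.1,0],[0,0.25,0],[0,0.4,0],[0,0.55,0],[0,0.7,0]],"rot":[[0,0,0],[0,0,0],[0,0,0],[0,0,0],[0,0,0]],"fingers":[0,0,0,0,0]}'
python3 -m creep '{"delta_pos":[[0,0.07,0],[0,0.12,0],[0,0.16,0],[0,0.19,0],[0,0.21,0]],"rot":[[0,0,0],[0,0,0],[0,0,0],[0,0,0],[0,0,0]],"fingers":[0,0,0,0,0]}'
```

```text
time_s: 19.45
ee_pos: [0.5161, 0.2826, 0.1511]
eef_rot: [3.131, 0.25, -0.002]
force: [0.4, 0.0, 0.3]
grip_width: 0.0764
gripper_force: 0.0
time_s: 20.08
ee_pos: [0.5161, 0.2836, 0.1515]
eef_rot: [3.131, 0.252, 0.0]
force: [-0.3, 0.7, 0.5]
grip_width: 0.0267
gripper_force: 0.0
time_s: 20.45
ee_pos: [0.5163, 0.2824, 0.1515]
eef_rot: [3.13, 0.251, -0.0]
force: [0.6, -4.6, -0.6]
grip_width: 0.0139
gripper_force: 15.0
time_s: 21.08
ee_pos: [0.539, 0.1441, 0.1514]
eef_rot: [-3.131, -0.251, -0.002]
force: [3.9, 4.4, -3.2]
grip_width: 0.0142
gripper_force: 15.0
time_s: 21.7
ee_pos: [0.5455, 0.1042, 0.1514]
eef_rot: [-3.131, -0.252, -0.001]
force: [4.5, 2.8, -3.6]
grip_width: 0.014
gripper_force: 15.0
```

```bash
python3 -m creep '{"delta_pos":[[0,0.01,0],[0,0.015,0],[0,0.02,0],[0,0.025,0],[0,0.03,0]],"rot":[[0,0,0],[0,0,0],[0,0,0],[0,0,0],[0,0,0]],"fingers":[0,0,0,0,0]}'
python3 -m creep '{"delta_pos":[[0,0.01,0],[0,0.02,0],[0,0.02,0],[0,0.02,0]],"rot":[[0,0,0],[0,0,0],[0,0,0],[0,0,0]],"fingers":[0,0,0,0]}'
```

```text
time_s: 22.32
ee_pos: [0.5462, 0.0997, 0.1514]
eef_rot: [-3.129, -0.252, -0.001]
force: [3.1, 10.9, -3.5]
grip_width: 0.0139
gripper_force: 15.0
time_s: 22.82
ee_pos: [0.5462, 0.0996, 0.1514]
eef_rot: [-3.123, -0.253, -0.001]
force: [4.3, 24.0, -3.2]
grip_width: 0.0141
gripper_force: 15.0
```

The door is at the hard stop: total travel 0.185 m, force 24 N with no movement. Ease off, release, lift.

```bash
python3 -m creep '{"delta_pos":[[0,-0.015,0],[0,-0.02,0],[0,-0.02,0],[0,-0.02,0],[0,-0.02,0]],"rot":[[0,0,0],[0,0,0],[0,0,0],[0,0,0],[0,0,0]],"fingers":[0,0.2,0.4,0.6,0.6]}'
python3 -m creep '{"delta_pos":[[0,0,-0.1],[0,0,-0.3],[0,0,-0.5],[0,0,-0.6],[0,0,-0.6]],"rot":[[0,0,0],[0,0,0],[0,0,0],[0,0,0],[0,0,0]],"fingers":[0.7,0.8,0.8,0.8,0.8]}'
python3 -m creep '{"delta_pos":[[-0.2,0,0],[-0.4,0,0],[-0.5,0,0],[-0.5,0,0]],"rot":[[0,0,0],[0,0,0],[0,0,0],[0,0,0]],"fingers":[0.8,0.8,0.8,0.8]}'
python3 - <<'E'
from h import *
im=eyes.read_camera("scene");cv2.imwrite("pics/s9.png",im)
E
```

```text
time_s: 23.45
ee_pos: [0.5461, 0.0977, 0.1515]
eef_rot: [3.131, 0.251, -0.0]
force: [0.1, 0.6, -0.1]
grip_width: 0.0441
gripper_force: 0.0
time_s: 24.08
ee_pos: [0.5468, 0.0978, 0.273]
eef_rot: [3.131, 0.251, 0.005]
force: [-1.1, -0.3, 0.3]
grip_width: 0.0732
gripper_force: 0.0
time_s: 24.58
ee_pos: [0.4461, 0.0818, 0.2707]
eef_rot: [3.132, 0.251, -0.003]
force: [0.3, -0.3, -0.1]
grip_width: 0.0733
gripper_force: 0.0
```

View pics/s9.png

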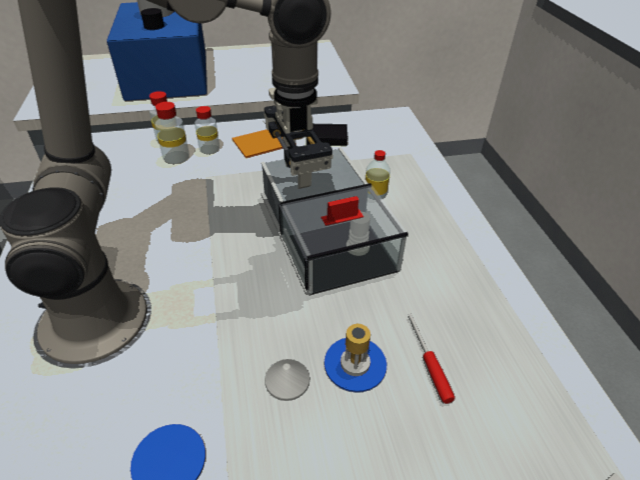

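The scene view shows the cage upright on the pad at (357,350) and the door shut with its bar at (355,243) and fin at (343,209). The insulator is standing inside at (359,235), the cone, screwdriver and bottle are in place, and the arm is clear.

```bash
python3 -c "
from plant import workorder; print(workorder.hand_in())"
```

```text
the job is handed in; nothing more can be done
None
```

The job is handed in at about 25 s of the 64 s limit: the cage stands upright about 3 mm off the blue pad's centre, the guard door is shut to its stop, and the insulator, cone, screwdriver and bottle are where they were.

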